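Shut the lower drawer, draw out the upper

TASK

The lower drawer of the clear two-tier drawer unit has been left hanging open. Push it fully home with the outside of the fingers, and only then hook a fingertip behind the front lip of the upper drawer and draw it out along its rails as far as it goes, so that the spare batteries can be got at. Do not pinch a drawer front between the fingers, leave both drawers like that with the hand clear, and leave the battery organiser, the clothes peg and the saucer where they are.

Things in the scene. Friction and masses are not known exactly. Their poses are not given: they have to be found in the camera images.
- unit: Clear plastic two-tier drawer unit, fixed, 180 mm wide (y), 122 high, walls 3-4. Origin on the shelf, x from its front to its back, z up. Lower tier x -105 to 100, z 0 to 62 mm; upper tier set back 50: x -55 to 100, z 62 to 122. The top panel covers only x 5 to 100: ahead of it the upper tier is open from above between its side walls (172 apart, up to z 122).
- lower_drawer (a joint): How far the lower drawer is out, in m: 0 fully home, 0.09 the outer stop. It slides along the unit's -x with about 1.5 N of friction and stays where it is left. Starts well open.
- upper_drawer (a joint): How far the upper drawer is out, in m: 0 home, 0.09 the outer stop; slides and stays like the lower one. Starts shut or a few mm out. Both drawers are open-topped, 160 mm wide inside, floor 3 mm thick, sides 48 high. The first 72 mm behind the lip are empty, then comes a cross divider 40 mm high, behind it contents fixed to the drawer.
- lower_face: Outer skin of the lower drawer's front, 166 mm wide, 50 mm high, 3 mm thick, upright. Origin at the centre of its outer surface, 29 mm above the shelf; axes as the unit's, it looks to -x.
- lower_lip: Inner skin of the lower drawer's front, right behind the outer skin, 166 mm wide, 53 high, 3 thick; its top edge is 57 mm above the shelf, 3 above the outer skin's. Origin in the middle of the top edge of its inner surface (which looks to the unit's +x, into the drawer). Axes as the unit's.
- upper_face: Outer skin of the upper drawer's front, same size as the lower one's. Origin at the centre of its outer surface, 89 mm above the shelf; axes as the unit's.
- upper_lip: Lip of the upper drawer: inner skin of its front, 166 mm wide, 53 high, top edge 117 mm above the shelf; with the outer skin a wall 6 mm thick. Origin in the middle of the top edge of its inner surface, behind which a fingertip hooks; drawer floor 50 mm below it; top panel's edge 54 mm to +x when shut. Axes as the unit's.
- organiser: White plastic battery organiser, loose, a box 90 x 130 x 50 mm with a closed hinged flap with a small knob on top. Origin at the centre of its underside. To be left alone.
- peg: Steel spring-hinge clothes peg, loose, 72 x 12 x 14 mm, lying on the top panel of the drawer unit. Origin at the centre of its underside. To be left alone.
- saucer: Blue ceramic saucer, loose, 144 mm across, 20 mm high. Origin at the centre of its underside. To be left alone.

How it is judged (in metres and radians):
On the way, in this order (a step that is already met when the one before it is completed fails the run):
1. the lower drawer is pushed home (within 5 mm), the upper one still in (value of joint lower_drawer below 0.005 m and value of joint upper_drawer below 0.02 m), for 0.2 s.
2. the upper drawer is being drawn out by a finger behind its lip (value of joint upper_drawer above 0.025 m and contact force between the fingers and upper_lip above 0.3 N), for 0.05 s.
At the end, for the whole second after the job is handed in: The upper drawer is out to within 8 mm of its outer stop, the lower drawer is within 5 mm of fully home, and the organiser, peg and saucer are within 25 mm of where they were (value of joint upper_drawer above 0.082 m and value of joint lower_drawer below 0.005 m and distance of each of organiser, peg, saucer from where it was at the start of the episode below 0.025 m); the robot touches nothing.
It fails at once if the upper drawer is drawn out (over 30 mm) while the lower one still hangs out (over 15 mm) (value of joint upper_drawer above 0.03 m and value of joint lower_drawer above 0.015 m).
It fails at once if the upper drawer's front is pinched between the fingers (over 2 N on both its sides at once) (contact force between the fingers and upper_face above 2 N and contact force between the fingers and upper_lip above 2 N).
It fails at once if the lower drawer's front is pinched between the fingers (over 2 N on both its sides at once) (contact force between the fingers and lower_face above 2 N and contact force between the fingers and lower_lip above 2 N).
It fails at once if the organiser, the peg or the saucer is lifted, carried or shoved (25 mm) (distance of any of organiser, peg, saucer from where it was at the start of the episode above 0.025 m).
It also fails if it takes over 45 s, if anything falls off the work surface, if the arm or the gripper's body presses on something with over 40 N, if the wrist force passes 120 N, or if a joint passes its speed limit or range.

ROBOT

A 6-joint arm with a two-finger parallel gripper is mounted at the origin on the work surface. World frame = base frame: x ahead of the robot, y to its left, z up, the work surface at z = 0. Lengths are in m, angles in degrees, forces in N, time in s.
With the tool pointing down it reaches from about 0.35 to 0.725 m from the base axis. Payload 6 kg.
Tool frame: the origin (TCP) lies midway between the tips of the shut fingers; the grasp point (between the pads) lies 19 mm behind it; x points along the fingers, y is the direction in which the jaws open and shut, and the axes are right-handed (so a half turn about x gives the same grasp; the last joint's range is limited). The gripper opens to 85 mm and grips with 20 to 120 N. Pads are 22 mm wide; open, the fingers measure 114 mm over their backs; the gripper's body (76 mm by 85 mm) begins 54 mm behind the grasp point. The pads swing forward as they close: fully open they stand 13 mm farther back than shut.
Start: joints at [-44.364, 2.303, 4.859, 0, -92.561, -19.12], TCP at [0.268, -0.537, 0.231] pointing down, gripper open.
Joint ranges: [-146.85, 146.85], [-73.84, 115.35], [-62.03, 85.46], [-188.31, 113.3], [-161.28, -10.13], [-171.36, 171.36]. Speed limits (degrees/s): [147.25, 147.25, 172.46, 180, 180, 180].

INTERFACE

Orientations are given as a 3x3 rotation matrix whose columns are the frame's x, y, z axes.
In Python, from rig import r gives the robot as it stands.
- The arm moves only by the tool step_arm, never from a script. Its argument "motion" is a list of rows, each a list of 3 entries, a list of its own where there are three numbers: the shift along the tool's x, y, z in cm, then the turn about the tool's x in degrees, then the closure, from 0 (fully open) to 1 (shut). In form: [[[tx, ty, tz], twist, grip], ...]. A call has exactly 10 rows; each row is the pose to reach, as a shift and turn from the pose measured when the call began, along the tool's axes at that moment; what a row does not reach only later rows make up. A row lasts 1/10 s, in which the tool goes at most 50 mm and 8.59 degrees, less where a joint would pass 70% of its speed; a pose out of reach is approached as far as the arm can. A call with a gripper value outside its range is refused whole. The fingers move at their own pace and stop on an object; the grip force is fixed at half the most. Time passes only in rows, so rows that repeat a pose let the fingers close, or fill a call up. It gives the time, the measured TCP pose, the force and the opening at its end, in the units of the state.
- r.sense(): the state, without advancing time (a new reading comes with each control period).
- r.read_camera(name): name is "scene" or "top" or "wrist"; returns a dict with "frame" (384x512x3 uint8, red, green, blue), "intrinsics" (3x3 intrinsics, pixels), "view" (4x4, takes a point from world to camera coordinates). Camera axes: x right, y up, looking along -z (the intrinsics and any distortion apply to the point x, -y, -z); pixel columns grow to the right and rows downward; lengths in m; the calibration is good to about 2 mm. A picture is of the moment at which its call begins. There is no depth.
- r.finish_job(): hands the job in, once; it reports no verdict.
Trained networks look in a picture, given as the dict that the camera call returned (one of the last four; its "shot" number tells which), for a name from the list of things; names that differ only in an ending like _2 or _b are one class to them, and where a whole thing is asked for, a point or a joint stands for the part that bears it (a point fixed in the world has none). Each returns a list of dicts, best first, with "p" (0 to 1); they miss things now and then, are a little off and sometimes report something else, mostly with a low value. They report only what shows in the picture. A call takes as long as a camera call.
- r.boxes_of(picture, name): "bbox" ([left, top, width, height] in pixels, round what is visible of it).
The state is a dict: "time": time; "qpos": joint angles; "joint_velocities": joint speeds; "tau": joint torques, N m; "tool_pos": TCP position; "tcp_rot": TCP orientation; "force": force on the tool from outside, world axes, zero at the start; "ft_torque": the same for the moment, N m; "opening": opening from 0.0 (shut) to 1.0 (fully open).
Only numpy, scipy, OpenCV 4.12 (cv2) and the standard library are available. Lean on these libraries where they do the work, as an engineer would, in place of code of your own. Each camera call takes 0.05 s, during which the arm holds its last target.

## Working session

There is one attempt and no reset: what is moved stays moved. The work goes in short steps, Python scripts to look and compute and a tool call to move; the robot and the scene stay as the last step left them, time stands still between calls to the robot, and variables do not carry over. Pictures are saved under pics/ and viewed, and the job is handed in when it is done.

Besides the shell and the picture viewer there is one more tool, called after "Emit:" by a JSON object that holds its "op" and its "data", one argument or row to a line. step_arm: Moves the arm, as the interface text tells. Its arguments: {"type":"object","properties":{"motion":{"type":"array"}},"required":["motion"]}

```bash
mkdir -p pics; ls; python3 - <<'E'
from rig import r
import cv2,pickle
s=r.sense()
for k in s: print(k,s[k])
P={}
for n in ["scene","top","wrist"]:
    p=r.read_camera(n); P[n]=p
    cv2.imwrite(f"pics/a_{n}.png",p["frame"][:,:,::-1])
    print(n,p["intrinsics"],p["view"],[k for k in p])
    if n!="wrist":
        for o in ["unit","lower_face","upper_face","upper_lip","organiser","peg","saucer"]:
            print(o,[(b["bbox"],round(b["p"],2)) for b in r.boxes_of(p,o)][:2])
pickle.dump(P,open("a.pkl","wb"))
E
```

```text
pics
time 0.0
qpos [-4.43654150e+01  2.34041259e+00  4.80345301e+00 -2.70517484e-02
 -9.25622076e+01 -1.91206732e+01]
joint_velocities [ 0.03233135 -0.04742657  0.14216027  0.00295262  0.08340724 -0.0144995 ]
tau [-8.25008028e-04 -3.68205571e+01  3.47405720e+01  6.93199039e+00
 -5.44513139e-03  2.27234943e-05]
tool_pos [ 0.26779254 -0.5365621   0.23027066]
tcp_rot [[-9.07531205e-04 -4.46432806e-01  8.94816700e-01]
 [ 1.54742310e-03  8.94815370e-01  4.46433712e-01]
 [-9.99998391e-01  1.78981256e-03 -1.21252436e-04]]
force [-0.32317366 -0.81782388 -0.18997826]
ft_torque [-0.05536362  0.01705164  0.04451404]
opening 0.9991563431403367
scene [[358.50862341   0.         254.15354443]
 [  0.         358.50862341 197.24678862]
 [  0.           0.           1.        ]] [[ 0.16530318  0.98622644  0.00568081 -0.12087785]
 [-0.68871118  0.11130931  0.71644061  0.37788182]
 [ 0.70594034 -0.12234235  0.69762496 -1.38946512]
 [ 0.          0.          0.          1.        ]] ['frame', 'intrinsics', 'view', 'shot']
unit [([216.0, 174.5, 104.3, 98.7], 0.73)]
lower_face [([220.0, 174.5, 58.3, 20.0]
[... 633 characters left out ...]
0.7, 5.4], 0.75), ([205.0, 128.9, 71.3, 96.9], 0.68)]
lower_face []
upper_face []
upper_lip [([267.0, 186.2, -2.6, -1.2], 0.57)]
organiser [([83.9, 174.3, 60.6, 37.9], 0.56)]
peg [([210.3, 141.7, 29.1, 11.4], 0.64)]
saucer [([352.9, 193.2, 47.3, 48.3], 0.6)]
wrist [[326.2038757    0.         255.28558767]
 [  0.         326.2038757  186.71136088]
 [  0.           0.           1.        ]] [[-4.45655153e-01  8.95204241e-01 -9.22781091e-04  5.99929191e-01]
 [-8.59820419e-01 -4.28326689e-01 -2.77930019e-01  3.56100413e-02]
 [-2.49199383e-01 -1.23067519e-01  9.60600881e-01 -3.78541400e-01]
 [ 0.00000000e+00  0.00000000e+00  0.00000000e+00  1.00000000e+00]] ['frame', 'intrinsics', 'view', 'shot']
```

```bash
python3 - <<'E'
import cv2,pickle
P=pickle.load(open("a.pkl","rb"))
f=P["top"]["frame"][:,:,::-1][110:250,180:300]; cv2.imwrite("pics/topc.png",cv2.resize(f,None,fx=4.2,fy=4.2,interpolation=cv2.INTER_CUBIC))
f=P["scene"]["frame"][:,:,::-1][155:295,200:340]; cv2.imwrite("pics/scc.png",cv2.resize(f,None,fx=4.2,fy=4.2,interpolation=cv2.INTER_CUBIC))
E
```

```text
(no output)
```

View pics/a_scene.png

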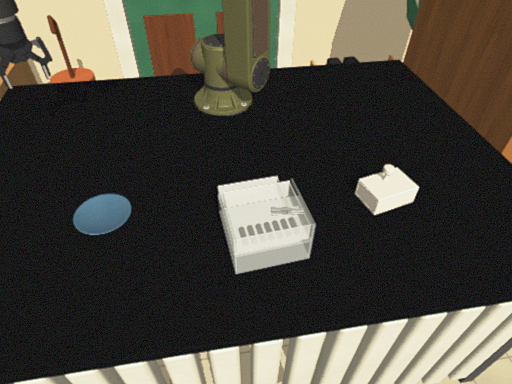

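View pics/a_top.png

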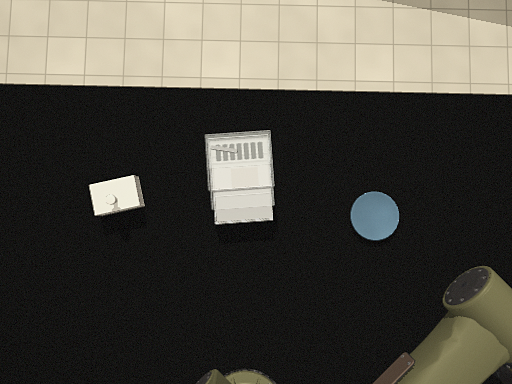

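View pics/topc.png

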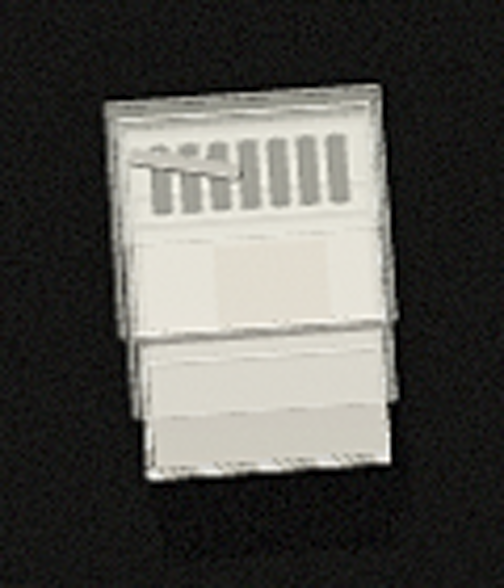

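View pics/scc.png

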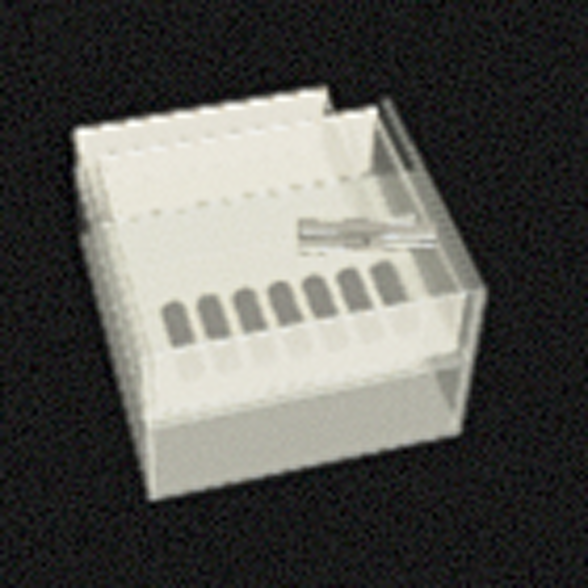

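```bash
cat > h.py <<'E'
import numpy as np,pickle,cv2
def proj(p,X):
    c=p["view"]@np.append(X,1); q=p["intrinsics"]@np.array([c[0],-c[1],-c[2]]); return q[:2]/q[2]
def back(p,uv,z):
    d=np.linalg.inv(p["intrinsics"])@np.array([*uv,1]); R=p["view"][:3,:3]; t=p["view"][:3,3]
    C=-R.T@t; w=R.T@np.array([d[0],-d[1],-d[2]]); return C+w*(z-C[2])/w[2]
E
cat > fit.py <<'E'
from h import *
from scipy.optimize import least_squares
P=pickle.load(open("a.pkl","rb"))
T=[((100,90,122),(105,103)),((100,-90,122),(380,86)),((-55,90,122),(120,337)),((-55,-90,122),(397,320)),((-105,90,62),(135,417)),((-105,-90,62),(397,400)),
 (("L",83,57),(147,478)),(("L",-83,57),(390,463)),(("U",83,117),(133,338)),(("U",-83,117),(387,323))]
S=[((100,-90,0),(152,498)),((100,90,0),(460,435)),((100,90,122),(487,288)),(("U",-83,117),(75,130)),(("U",83,117),(327,88))]
o=[(P["top"],(180,110),T),(P["scene"],(200,155),S)]
def W(v,X):
    x,y,th,L,U=v; a,b,c=X
    # L,U: outer edge of front; shut: lower outer surface at?
    a={"L":L,"U":U}.get(a,a/1000); b/=1000
    return np.array([x+a*np.cos(th)-b*np.sin(th),y+a*np.sin(th)+b*np.cos(th),c/1000])
def res(v):
    e=[]
    for p,off,l in o:
        for X,uv in l:
            q=(np.array(uv)+.5)/4.2-.5+off
            e+=list(proj(p,W(v,X))-q)
    return e
s=least_squares(res,[.65,0,0,-.15,-.06],loss="soft_l1")
print(s.x,np.degrees(s.x[2])); print(np.round(np.array(res(s.x)).reshape(-1,2),1))
for t,q in (("saucer",(376,216.5,.01)),("org",(116,195,.05))): print(t,back(P["top"],q[:2],q[2]))
E
python3 fit.py
```

```text
Traceback (most recent call last):
  File "fit.py", line 20, in <module>
    s=least_squares(res,[.65,0,0,-.15,-.06],loss="soft_l1")
  File "fit.py", line 18, in res
    e+=list(proj(p,W(v,X))-q)
                   ~^^^^^
  File "fit.py", line 11, in W
    a={"L":L,"U":U}.get(a,a/1000); b/=1000
                          ~^~~~~
TypeError: unsupported operand type(s) for /: 'str' and 'int'
```

```bash
sed -i 's|a={"L":L,"U":U}.get(a,a/1000)|a=L if a=="L" else U if a=="U" else a/1000|' fit.py
python3 fit.py
```

```text
[ 0.68730987  0.02561581  0.09039731 -0.14629886 -0.06420988] 5.179384094627589
[[-0.1  0. ]
 [-0.1 -0.5]
 [-0.1  0.6]
 [ 0.2 -0.1]
 [-0.4  0.5]
 [ 0.2 -0. ]
 [ 0.3  0.3]
 [ 0.5 -0.3]
 [-0.2  3.7]
 [ 0.1  2.9]
 [-0.7  0.8]
 [-0.3 -0.3]
 [-0.4  0.7]
 [ 4.   3.2]
 [10.1  1.9]]
saucer [ 0.5637033  -0.37973527  0.01      ]
org [0.61095905 0.38174337 0.05      ]
```

```bash
sed -i 's|(("U",-83,117),(75,130)),(("U",83,117),(327,88))|(("L",-83,57),(75,130)),(("L",83,57),(327,88))|' fit.py
python3 fit.py
```

```text
[ 0.68723712  0.02602985  0.08737906 -0.14510055 -0.05519548] 5.006451441215119
[[-0.1 -0.1]
 [-0.1 -0.3]
 [-0.3  0.5]
 [-0.1  0.1]
 [-0.7  0.4]
 [ 0.   0.1]
 [-0.1 -0.2]
 [ 0.1 -0.6]
 [-0.6  0.3]
 [-0.3 -0.2]
 [-0.7  0.6]
 [-0.2 -0.2]
 [-0.3  0.8]
 [-0.2 -0.5]
 [-0.5 -0.4]]
saucer [ 0.5637033  -0.37973527  0.01      ]
org [0.61095905 0.38174337 0.05      ]
```

Emit:
{"op": "step_arm", "data": {
  "motion": [
    [[0,3.1,3.5],2.1,1],
    [[0,6.2,7],4.3,1],
    [[0,9.3,10.5],6.4,1],
    [[0,12.4,14],8.6,1],
    [[0,15.5,17.5],10.7,1],
    [[0,18.6,21],12.9,1],
    [[0,21.7,24.5],15,1],
    [[0,24.8,28],17.2,1],
    [[0,27.9,31.5],19.3,1],
    [[0,31,35],21.5,1]
  ]
}}

```text
time: 1.85
tool_pos: [0.443, -0.1013, 0.2318]
tcp_rot: [[0.001, -0.086, 0.996], [0.0, 0.996, 0.086], [-1.0, 0.0, 0.001]]
force: [1.7, -1.2, 0.2]
opening: 0.001
```

```bash
cat > go.py <<'E'
# usage: go.py ux uy z : tool shift (cm) and twist to reach unit coordinates
import sys,numpy as np
from rig import r
s=r.sense(); R=np.array(s["tcp_rot"]); t=np.array(s["tool_pos"])
th=0.08738;o=np.array([.6872,.0260,0]);Z=np.array([[np.cos(th),-np.sin(th),0],[np.sin(th),np.cos(th),0],[0,0,1]])
print("time",round(s["time"],2),"unit pos",np.round(Z.T@(t-o),4),"F",np.round(s["force"],1),"open",round(s["opening"],2))
print("zyaw",np.degrees(np.arctan2(R[1,2],R[0,2])),"down",R[2,0])
if len(sys.argv)>1:
    g=Z@np.array([float(a) for a in sys.argv[1:4]])+o
    print("goal",g,"shift cm",np.round(R.T@(g-t)*100,2),"twist",round(np.degrees(np.arctan2(R[1,2],R[0,2])-th),2))
E
python3 go.py -0.2 0 0.23
```

```text
time 1.85 unit pos [-0.2544 -0.1055  0.2318] F [ 1.7 -1.2  0.2] open 0.0
zyaw 4.946627209403699 down -0.9999990629647185
goal [0.48796304 0.00854623 0.23      ] shift cm [ 0.19 10.55  5.43] twist -0.06
```

Emit:
{"op": "step_arm", "data": {
  "motion": [
    [[0,3.5,1.8],0,1],
    [[0,7,3.6],0,1],
    [[0,10.5,5.4],0,1],
    [[3,10.5,5.4],0,1],
    [[6.5,10.5,5.4],0,1],
    [[10,10.5,5.4],0,1],
    [[13.5,10.5,5.4],0,1],
    [[16.5,10.5,5.4],0,1],
    [[19,10.5,5.4],0,1],
    [[19,10.5,5.4],0,1]
  ]
}}

```text
time: 2.85
tool_pos: [0.4855, 0.0075, 0.0382]
tcp_rot: [[-0.005, -0.086, 0.996], [-0.001, 0.996, 0.086], [-1.0, -0.001, -0.005]]
force: [-0.2, -0.1, -0.5]
opening: 0.001
```

```bash
python3 go.py -0.116 0 0.04; python3 - <<'E'
from rig import r
import cv2
p=r.read_camera("top");cv2.imwrite("pics/b.png",cv2.resize(p["frame"][90:290,130:350,::-1],None,fx=3,fy=3,interpolation=cv2.INTER_CUBIC))
E
```

```text
time 2.85 unit pos [-0.2026 -0.0009  0.0382] F [-0.2 -0.1 -0.5] open 0.0
zyaw 4.919660261389532 down -0.999986002536303
goal [0.57164256 0.01587681 0.04      ] shift cm [-0.23  0.1   8.65] twist -0.09
```

View pics/b.png

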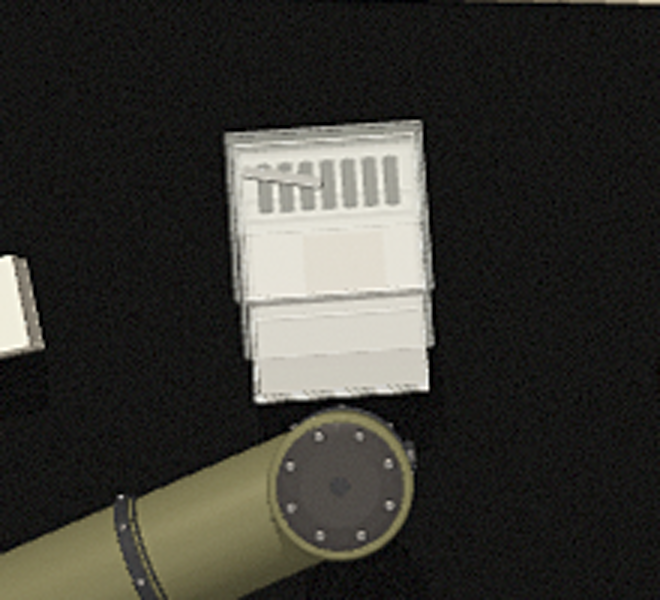

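The hand (340, 450) is centred just in front of the open lower drawer (edge at row ~397). I'll push now.

Emit:
{"op": "step_arm", "data": {
  "motion": [
    [[-0.2,0.1,1.5],0,1],
    [[-0.2,0.1,3],0,1],
    [[-0.2,0.1,4],0,1],
    [[-0.2,0.1,5],0,1],
    [[-0.2,0.1,6],0,1],
    [[-0.2,0.1,6.7],0,1],
    [[-0.2,0.1,7.3],0,1],
    [[-0.2,0.1,7.8],0,1],
    [[-0.2,0.1,8.1],0,1],
    [[-0.2,0.1,8.3],0,1]
  ]
}}

```text
time: 3.9
tool_pos: [0.5698, 0.0158, 0.0427]
tcp_rot: [[-0.002, -0.086, 0.996], [-0.001, 0.996, 0.086], [-1.0, -0.001, -0.002]]
force: [-1.6, -0.5, 2.1]
opening: 0.003
```

```bash
python3 go.py -0.116 0 0.04
```

```text
time 3.9 unit pos [-0.1179  0.      0.0427] F [-1.6 -0.5  2.1] open 0.0
zyaw 4.941993930598547 down -0.9999981550900343
goal [0.57164256 0.01587681 0.04      ] shift cm [ 0.27 -0.    0.19] twist -0.06
```

Force is still only the sliding friction (~1.6 N), so I'll creep to the stop.

Emit:
{"op": "step_arm", "data": {
  "motion": [
    [[0.2,0,0.1],0,1],
    [[0.2,0,0.15],0,1],
    [[0.2,0,0.2],0,1],
    [[0.2,0,0.25],0,1],
    [[0.2,0,0.3],0,1],
    [[0.2,0,0.35],0,1],
    [[0.2,0,0.4],0,1],
    [[0.2,0,0.4],0,1],
    [[0.2,0,0.4],0,1],
    [[0.2,0,0.4],0,1]
  ]
}}

```text
time: 4.9
tool_pos: [0.5726, 0.016, 0.0403]
tcp_rot: [[-0.004, -0.086, 0.996], [-0.001, 0.996, 0.086], [-1.0, -0.001, -0.005]]
force: [-7.5, 0.5, 1.7]
opening: 0.0
```

```bash
python3 go.py -0.116 0 0.04
```

```text
time 4.9 unit pos [-0.115   0.      0.0403] F [-7.5  0.5  1.7] open 0.0
zyaw 4.941488497804513 down -0.999989367335153
goal [0.57164256 0.01587681 0.04      ] shift cm [ 0.03 -0.   -0.1 ] twist -0.07
```

Emit:
{"op": "step_arm", "data": {
  "motion": [
    [[0,0,0.1],0,1],
    [[0,0,0.2],0,1],
    [[0,0,0.3],0,1],
    [[0,0,0.4],0,1],
    [[0,0,0.4],0,1],
    [[0,0,0.4],0,1],
    [[0,0,-1],0,1],
    [[0,0,-3],0,1],
    [[0,0,-5],0,1],
    [[0,0,-6],0,1]
  ]
}}

```text
time: 5.9
tool_pos: [0.5125, 0.0108, 0.0412]
tcp_rot: [[-0.003, -0.086, 0.996], [-0.001, 0.996, 0.086], [-1.0, -0.001, -0.003]]
force: [0.0, -0.5, -0.7]
opening: 0.003
```

```bash
python3 go.py -0.18 0 0.2;python3 - <<'E'
from rig import r
import cv2
p=r.read_camera("top");cv2.imwrite("pics/c.png",cv2.resize(p["frame"][110:250,180:300,::-1],None,fx=4.2,fy=4.2,interpolation=cv2.INTER_CUBIC))
E
```

```text
time 5.9 unit pos [-1.753e-01  1.000e-04  4.120e-02] F [ 0.  -0.5 -0.7] open 0.0
zyaw 4.95242338255837 down -0.9999960998956426
goal [0.50788674 0.01029161 0.2       ] shift cm [-15.88  -0.03  -0.51] twist -0.05
```

View pics/c.png

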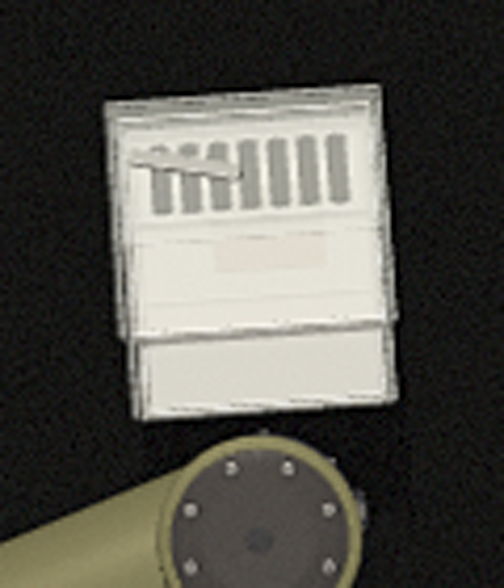

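The lower drawer is now flush with its housing (front edge at rows ~405-412 between the side-wall ends). Next is up and over.

Emit:
{"op": "step_arm", "data": {
  "motion": [
    [[-4,0,0],0,1],
    [[-8,0,0],0,1],
    [[-12,0,0],0,1],
    [[-15.9,0,0],0,1],
    [[-15.9,0,3],0,1],
    [[-15.9,0,7],0,1],
    [[-15.9,0,11],0,1],
    [[-15.9,0,15],0,1],
    [[-15.9,0,15],0,1],
    [[-15.9,0,15],0,1]
  ]
}}

```text
time: 6.95
tool_pos: [0.6627, 0.0238, 0.1977]
tcp_rot: [[-0.005, -0.086, 0.996], [-0.002, 0.996, 0.086], [-1.0, -0.001, -0.006]]
force: [-0.0, -1.0, 0.5]
opening: -0.002
```

```bash
python3 go.py -0.025 0 0.09;python3 - <<'E'
from rig import r
import cv2
p=r.read_camera("wrist");cv2.imwrite("pics/d.png",p["frame"][:,:,::-1])
E
```

```text
time 6.95 unit pos [-2.460e-02 -1.000e-04  1.977e-01] F [-0.  -1.   0.5] open -0.0
zyaw 4.925472347933198 down -0.9999833265527802
goal [0.66229538 0.02381828 0.09      ] shift cm [10.77  0.02  0.02] twist -0.08
```

View pics/d.png

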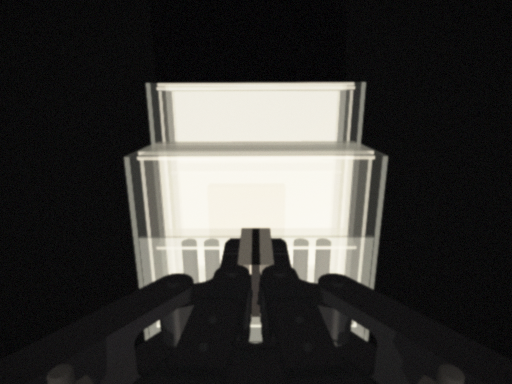

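The wrist view shows the upper lip at row ~153, the top panel edge at row ~237 and the shut fingertips at (256, 235). I'll check that against the model before descending.

```bash
python3 - <<'E'
from rig import r
from h import *
p=r.read_camera("wrist");s=r.sense()
th=0.08738;o=np.array([.6872,.0260,0]);Z=np.array([[np.cos(th),-np.sin(th),0],[np.sin(th),np.cos(th),0],[0,0,1]])
for X in [(-.052,0,.117),(-.058,0,.114),(.005,0,.122),(-.102,0,.057)]: print(X,proj(p,Z@np.array(X)+o))
print("tip",proj(p,s["tool_pos"]))
for row in (150,156): print(row,Z.T@(back(p,(256,row),.117)-o))
E
```

```text
(-0.052, 0, 0.117) [255.76894709 158.85556072]
(-0.058, 0, 0.114) [255.75750877 149.65881161]
(0.005, 0, 0.122) [255.89397725 236.53573105]
(-0.102, 0, 0.057) [255.71568761  86.12564921]
tip [255.53970255 247.6717517 ]
150 [-0.05826207  0.00017138  0.117     ]
156 [-0.05402944  0.00016514  0.117     ]
```

The model agrees with the picture to about 2 mm, so I'm descending.

Emit:
{"op": "step_arm", "data": {
  "motion": [
    [[2,0,0],0,1],
    [[4,0,0],0,1],
    [[6,0,0],0,1],
    [[7.5,0,0],0,1],
    [[8.7,0,0],0,1],
    [[9.6,0,0],0,1],
    [[10.3,0,0],0,1],
    [[10.7,0,0],0,1],
    [[10.7,0,0],0,1],
    [[10.7,0,0],0,1]
  ]
}}

```text
time: 8.05
tool_pos: [0.6621, 0.0236, 0.0941]
tcp_rot: [[-0.001, -0.086, 0.996], [-0.001, 0.996, 0.086], [-1.0, -0.001, -0.001]]
force: [-0.1, 0.5, 0.8]
opening: 0.002
```

```bash
python3 go.py -0.128 0 0.09
```

```text
time 8.05 unit pos [-0.0252 -0.0002  0.0941] F [-0.1  0.5  0.8] open 0.0
zyaw 4.949871299938409 down -0.9999993082969183
goal [0.55968835 0.01482959 0.09      ] shift cm [ 4.200e-01  1.000e-02 -1.028e+01] twist -0.06
```

Emit:
{"op": "step_arm", "data": {
  "motion": [
    [[0,0,-1],0,1],
    [[0,0,-1.8],0,1],
    [[0,0,-2.6],0,1],
    [[0,0,-3.4],0,1],
    [[0,0,-4.2],0,1],
    [[0,0,-5],0,1],
    [[0,0,-5.8],0,1],
    [[0,0,-6.6],0,1],
    [[0,0,-7.4],0,1],
    [[0,0,-8.2],0,1]
  ]
}}

```text
time: 9.05
tool_pos: [0.5799, 0.0165, 0.0944]
tcp_rot: [[-0.0, -0.086, 0.996], [-0.001, 0.996, 0.086], [-1.0, -0.001, -0.001]]
force: [0.9, -0.8, 0.6]
opening: 0.002
```

```bash
python3 go.py -0.128 0 0.094
```

```text
time 9.05 unit pos [-1.077e-01 -1.000e-04  9.440e-02] F [ 0.9 -0.8  0.6] open 0.0
zyaw 4.953628066703222 down -0.9999995087256468
goal [0.55968835 0.01482959 0.094     ] shift cm [ 0.04  0.01 -2.03] twist -0.05
```

Emit:
{"op": "step_arm", "data": {
  "motion": [
    [[0,0,-0.5],0,1],
    [[0,0,-1],0,1],
    [[0,0,-1.4],0,1],
    [[0,0,-1.7],0,1],
    [[0,0,-1.9],0,1],
    [[0,0,-2],0,1],
    [[0,0,-2.1],0,1],
    [[0,0,-2.2],0,1],
    [[0,0,-2.3],0,1],
    [[0,0,-2.3],0,1]
  ]
}}

```text
time: 10.05
tool_pos: [0.5605, 0.0149, 0.0945]
tcp_rot: [[0.008, -0.086, 0.996], [0.0, 0.996, 0.086], [-1.0, -0.0, 0.008]]
force: [18.4, -3.1, -8.0]
opening: -0.001
```

```bash
python3 go.py -0.128 0 0.094
```

```text
time 10.05 unit pos [-0.1272 -0.      0.0945] F [18.4 -3.1 -8. ] open -0.0
zyaw 4.948982161069944 down -0.9999685932137792
goal [0.55968835 0.01482959 0.094     ] shift cm [ 0.05  0.   -0.09] twist -0.06
```

It's at the outer stop: 18 N at x −0.127, where −0.128 was expected. I'll back off the lip and lift out.

Emit:
{"op": "step_arm", "data": {
  "motion": [
    [[0,0,0.6],0,1],
    [[0,0,1.4],0,1],
    [[0,0,1.8],0,1],
    [[-2,0,1.8],0,1],
    [[-5,0,1.8],0,1],
    [[-8,0,1.8],0,1],
    [[-11,0,1.8],0,1],
    [[-14,0,1.8],0,1],
    [[-15,0,1.8],0,1],
    [[-15,0,1.8],0,1]
  ]
}}

```text
time: 11.05
tool_pos: [0.5778, 0.0166, 0.2461]
tcp_rot: [[0.01, -0.086, 0.996], [0.001, 0.996, 0.086], [-1.0, 0.0, 0.01]]
force: [-0.9, 0.4, -0.9]
opening: 0.004
```

Emit:
{"op": "step_arm", "data": {
  "motion": [
    [[0,0,-3],0,1],
    [[0,0,-6],0,1],
    [[0,0,-9],0,1],
    [[0,0,-12],0,1],
    [[0,0,-13],0,1],
    [[0,0,-13],0,1],
    [[0,0,-13],0,1],
    [[0,0,-13],0,1],
    [[0,0,-13],0,1],
    [[0,0,-13],0,1]
  ]
}}

```text
time: 12.05
tool_pos: [0.4486, 0.0054, 0.2443]
tcp_rot: [[0.009, -0.086, 0.996], [0.001, 0.996, 0.086], [-1.0, -0.0, 0.009]]
force: [-0.1, -0.4, -0.2]
opening: -0.003
```

```bash
python3 go.py;python3 - <<'E'
from rig import r
from h import *
p=r.read_camera("top");q=r.read_camera("scene");w=r.read_camera("wrist");cv2.imwrite("pics/w2.png",w["frame"][:,:,::-1])
cv2.imwrite("pics/e.png",np.hstack([cv2.resize(p["frame"][110:250,180:300,::-1],None,fx=3.3,fy=3.3,interpolation=cv2.INTER_CUBIC),cv2.resize(q["frame"][155:295,200:320,::-1],None,fx=3.3,fy=3.3,interpolation=cv2.INTER_CUBIC)]))
for n,pp in (("top",p),("scene",q)):
  for o in ("organiser","peg","saucer"): print(n,o,[b["bbox"] for b in r.boxes_of(pp,o)][:1])
th=0.08738;o=np.array([.6872,.0260,0]);Z=np.array([[np.cos(th),-np.sin(th),0],[np.sin(th),np.cos(th),0],[0,0,1]])
for nm,X in (("upper lip +90mm",(-.139,0,.117)),("lower lip",(-.105,0,.057)),):
  print(nm,[np.round(proj(k,Z@np.array(X)+o),1) for k in (p,q,w)])
E
```

```text
time 12.05 unit pos [-0.2395  0.0003  0.2443] F [-0.1 -0.4 -0.2] open -0.0
zyaw 4.937337825090918 down -0.9999591557826591
top organiser [[87.4, 173.1, 54.6, 43.3]]
top peg [[213.1, 143.6, 26.0, 12.3]]
top saucer [[349.8, 191.6, 49.2, 48.4]]
scene organiser [[357.4, 165.2, 61.3, 48.7]]
scene peg [[272.3, 208.7, 32.8, 5.5]]
scene saucer [[79.5, 191.6, 52.7, 41.8]]
upper lip +90mm [array([243.1, 219.1]), array([248. , 164.1]), array([255.5, 280.7])]
lower lip [array([242.7, 207.2]), array([251.2, 189.9]), array([255.5, 277.2])]
```

View pics/e.png

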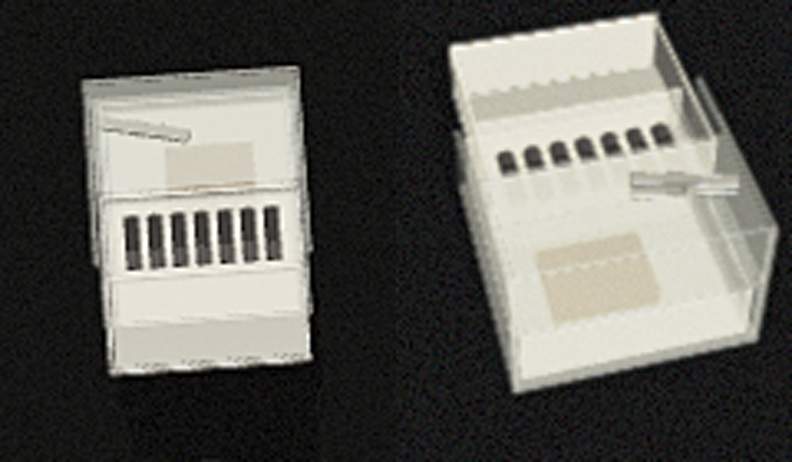

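View pics/w2.png

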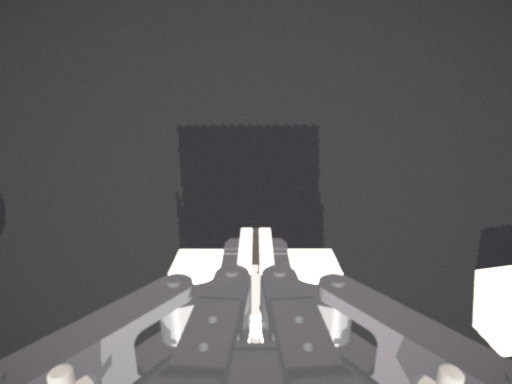

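The upper drawer's front edge is at top-image row ~221, where 90 mm out predicts 221.4. The batteries are exposed and the hand is clear. The peg, saucer and organiser boxes are unchanged within detector noise, so I'm handing in.

```bash
python3 -c "
from rig import r
print(r.finish_job())"
```

```text
the job is handed in; nothing more can be done
None
```

I pushed the lower drawer home with the outside of the shut fingers, then hooked the fingertips behind the upper drawer's lip and drew it out to its stop. The hand then lifted clear, and I handed the job in at about 12 s; no verdict is reported.

- **Lower drawer:** the push ended against the stop, with force rising to about 7.5 N. The picture afterwards showed its front flush with the housing. At the end the open upper drawer hid it from above, so I did not check it again.
- **Upper drawer:** the pull ended against its outer stop at about 18 N, with the fingertips within 1 mm of where a fully open drawer puts them. The top picture agrees with about 90 mm out.
- **Pinching:** the fingers stayed shut while they touched either drawer, so neither front was pinched.
- **Organiser, peg and saucer:** their detected boxes moved only a few pixels between the first and last pictures, which is within the detector's noise.
- **Hand:** it is clear of everything, with forces near 0 N.

No check failed or disagreed.

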